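Switch the workshop kettle on

TASK

Get the filled white kettle going: first push its open lid fully shut, then switch on the rocker of the power-strip socket that holds the kettle's white plug, and last press down the switch on the kettle's handle so that it stays on. Pick nothing up: leave the other two sockets off, do not lift the kettle or push it about on its base, and leave everything else on the bench where it stands.

Things in the scene. Friction and masses are not known exactly. Their poses are not given: they have to be found in the camera images.
- kettle: White plastic jug kettle, filled, 1.5 kg, loose on its power base, lid open at the start. Origin: centre of its underside; z up, +x to the spout, -x to the handle. 146 mm across at the foot, 108 mm at the rim, which is 190 mm above the origin (top of the shut lid: 205 mm). D handle out to 119 mm from the axis, 22 mm thick; the switch housing on its top is 32 mm wide, top at 189 mm.
- kettle_base: Grey round power base fixed to the bench, 164 mm across. Origin: centre of its underside, on the bench. The kettle stands in its dish 14 mm above the bench; the dish's rim is 20 mm above the bench and leaves the kettle's foot 4 mm of play all round.
- kettle_lid (a joint): Angle of the white kettle's lid: 0 shut, 0.6 to 1.1 rad open at the start. Stiff hinge (0.12 N m): it stays where it is left. Hinge axis level, along the kettle's y, at x -47, z 190 mm in the kettle's frame (handle side of the rim); the open lid leans over the mouth, free edge up, top face turned to the handle. Lid 106 mm across, 14 mm thick; its thumb tab ends 109 mm from the hinge.
- lid_press (a point): Point on the top face of the lid on its centre line, 76 mm from the hinge, moving with the lid. A good place to push; when the lid is shut it lies 29 mm from the kettle's axis towards the spout.
- kettle_switch (a joint): Angle of the kettle's own switch, a dark thumb paddle (24 mm wide, 36 mm long) on top of the handle: 0 = off, its outer end standing up; 0.26 = on, pressed down level. It takes about 3 N and stays where it is left, so press until it stops.
- switch_press (a point): Point on the top face of the paddle near its raised outer end, 26 mm from its hinge, about 91 mm from the kettle's axis towards the handle. It is 203 mm above the kettle's origin when off and 197 mm when on.
- strip: Light grey power strip fixed to the bench, 100 mm deep (x), 314 mm long (y), 45 mm high, plus a 34 mm slotted duct along its back (+x). Origin: centre of its underside without the duct. Three sockets in a row in its back half, 85 mm apart: 0 at the +y end, 1 in the middle, 2 at the -y end. Each one's red rocker lies 52 mm in front of it (towards -x, the robot's side).
- plug_white: Round white plug, 38 mm across, 32 mm high: the plug of the white kettle. It sits in one of the three sockets (any of them). Origin: centre of its underside, on the strip's top face 45 mm above the bench. Round black and orange plugs of the same size, of other tools, sit in the other two sockets.
- socket0 (a point): Centre of socket 0, on the strip's top face, 45 mm above the bench; its rocker is rocker0.
- rocker0 (a joint): Angle of the red rocker in front of socket 0 (24 by 34 mm, a shallow V): 0 = off, the half away from the socket, marked with a white line, stands up; 0.30 = on, that half pressed level. It takes about 3 N and stays where it is left, so press until it stops. All start off.
- rocker0_press (a point): Point on the top face of rocker 0, on the half away from the socket, 10 mm from its pivot: where to press down to switch it on (the pressed half reaches 13 mm from the pivot). 55 mm above the bench when off, 52 mm when on.
- socket1 (a point): Centre of socket 1, on the strip's top face, 45 mm above the bench; its rocker is rocker1.
- rocker1 (a joint): Angle of the red rocker in front of socket 1 (24 by 34 mm, a shallow V): 0 = off, the half away from the socket, marked with a white line, stands up; 0.30 = on, that half pressed level. It takes about 3 N and stays where it is left, so press until it stops. All start off.
- rocker1_press (a point): Point on the top face of rocker 1, on the half away from the socket, 10 mm from its pivot: where to press down to switch it on (the pressed half reaches 13 mm from the pivot). 55 mm above the bench when off, 52 mm when on.
- socket2 (a point): Centre of socket 2, on the strip's top face, 45 mm above the bench; its rocker is rocker2.
- rocker2 (a joint): Angle of the red rocker in front of socket 2 (24 by 34 mm, a shallow V): 0 = off, the half away from the socket, marked with a white line, stands up; 0.30 = on, that half pressed level. It takes about 3 N and stays where it is left, so press until it stops. All start off.
- rocker2_press (a point): Point on the top face of rocker 2, on the half away from the socket, 10 mm from its pivot: where to press down to switch it on (the pressed half reaches 13 mm from the pivot). 55 mm above the bench when off, 52 mm when on.
- cream_kettle: Bystander: empty cream jug kettle like the white one, lid shut, standing on the bench without a base, 205 mm high. Origin: centre of its underside.
- mug: Bystander: blue mug, 82 mm across, 95 mm high. Origin: centre of its underside.
- spray_bottle: Bystander: white trigger spray bottle, 70 mm across, 188 mm high. Origin: centre of its underside.
- navy_pot: Bystander: navy paint pot with white lid, 72 mm across, 85 mm high, on the brown board. Origin: centre of its underside.
- black_pot: Bystander: black paint pot, 72 mm across, 85 mm high, on the brown board. Origin: centre of its underside.
- ink_bottle: Bystander: small black bottle, 52 mm across, 95 mm high, on the brown board. Origin: centre of its underside.
- brush: Bystander: red-handled paint brush lying on the bench, 220 mm long. Origin: middle of its underside.
Things that resemble listed ones, but are neither listed nor needed, are in the scene too. Leave any green or purple look-alike of the kettle alone.

How it is judged:
By the outcome, as a careful person would: the job done as asked, in the order asked, and still so for the second after the job is handed in, with the robot touching nothing.
It also fails if it takes over 53 s, if anything falls off the work surface, if the arm or the gripper's body presses on something with over 40 N, if the wrist force passes 120 N, or if a joint passes its speed limit or range.

ROBOT

A 6-joint arm with a two-finger parallel gripper is mounted at the origin on the work surface. World frame = base frame: x ahead of the robot, y to its left, z up, the work surface at z = 0. Lengths are in m, angles in degrees, forces in N, time in s.
With the tool pointing down it reaches from about 0.3 to 0.75 m from the base axis. Payload 8.5 kg.
Tool frame: the origin (TCP) lies at the very end of the fingers, on their centre line; the grasp point (between the pads) lies 19 mm behind it; z points along the fingers, y is the line along which they close (so a half turn about z gives the same grasp; the last joint's range is limited). The gripper opens to 85 mm and grips with 20 to 120 N. Pads are 22 mm wide; open, the fingers measure 114 mm over their backs; the gripper's body (76 mm by 85 mm) begins 54 mm behind the grasp point. The pads swing forward as they close: fully open they stand 13 mm farther back than shut.
Start: joints at [-81.263, 21.807, 74.336, -0, 83.858, -12.336], TCP at [0.198, -0.513, 0.231] pointing down, gripper open.
Joint ranges: [-178.18, 178.18], [-50.72, 133.34], [12.68, 142.11], [-81.47, 261.47], [9.98, 163.14], [-165.26, 165.26]. Speed limits (degrees/s): [136.94, 136.94, 180, 180, 180, 180].

INTERFACE

Orientations are given as a 3x3 rotation matrix whose columns are the frame's x, y, z axes.
In Python, from rig import env, imaging gives the robot as it stands. The module is installed in compiled form; this text tells all that it offers.
- The arm moves only by the tool arm_command, never from a script. Its arguments are lists of equal length, an entry for each row: "turn": the turn, a rotation vector about the tool's x, y, z in units of 5 degrees (1.0 is 5 degrees), a list of three; "xyz": the shift along the tool's x, y, z in units of 50 mm (1.0 is 50 mm), a list of three; "claw": the finger opening in mm, from 0 to 85.4. A call has 1 to 12 rows; each row shifts and turns the commanded pose from where the row before left it, along the tool's axes as they then stand; what a row does not reach is not made up. A row lasts 1/10 s, in which the tool goes at most 50 mm and 8.59 degrees, less where a joint would pass 70% of its speed; a pose out of reach is approached as far as the arm can. A call is refused whole if a number of a shift passes 1 or a number of a turn 1, either way. A call with a gripper value outside its range is refused whole. The fingers move at their own pace and stop on an object; "squeeze" is the grip in N (left out, the last holds). Time passes only in rows, so rows that do not move let the fingers close. It gives the time, the measured TCP pose, the force, the opening and the grip force at its end, in the units of the state.
- env.observe(): the state, without advancing time (a new reading comes with each control period).
- imaging.get_image(name): name is "scene" or "side" or "wrist"; returns (picture, depth): 384x512x3 uint8, blue, green, red; 384x512 float32, m along the optical axis (not along the pixel's ray), 0 where there is no reading.
- imaging.camera_info(name): a dict with "camera_matrix" (3x3 intrinsics, pixels), "rvec" (rotation vector, rad) and "tvec" (3), from world to camera coordinates, as OpenCV has them. Camera axes: x right, y down, z forward; pixel columns grow to the right and rows downward; lengths in m; the calibration is good to about 2 mm. The wrist camera is an equidistant fisheye: a pixel r from the principal point sees the ray r / f radians off the axis. A picture is of the moment at which its call begins: read the wrist's pose just before it. camera_info takes no time and is no camera call; for the wrist camera it gives the pose at the moment of the call.
- env.close_job(): hands the job in; it is judged then, once.
The state is a dict: "time_s": time; "q": joint angles; "qvel": joint speeds; "joint_efforts": joint torques, N m; "position": TCP position; "tool_rot": TCP orientation; "ft_force": force on the tool from outside, world axes, zero at the start; "wrist_torque": the same for the moment, N m; "grip_width": finger opening in m; "gripper_force": force on a finger pad.
Only numpy, scipy, OpenCV 4.12 (cv2) and the standard library are available. Lean on these libraries where they do the work, as an engineer would, in place of code of your own. Each camera call takes 0.05 s, during which the arm holds its last target. There are 200 camera calls.

## Working session

There is one attempt and no reset: what is moved stays moved. The work goes in short steps, Python scripts to look and compute and a tool call to move; the robot and the scene stay as the last step left them, time stands still between calls to the robot, and variables do not carry over. Pictures are saved under pics/ and viewed, at most 10 in all, crops included, and the job is handed in when it is done.

Besides the shell and the picture viewer there is one more tool, called after "Call:" by a JSON object that holds its "api" and its "payload", one argument or row to a line. arm_command: Moves the arm, as the interface text tells. Its arguments: {"type":"object","properties":{"turn":{"type":"array"},"xyz":{"type":"array"},"claw":{"type":"array"},"squeeze":{"type":"number"}},"required":["turn","xyz","claw"]}

```bash
mkdir -p pics; cat > h.py <<'E'
import numpy as np, cv2
from rig import env, imaging
def grab(n):
    ci=imaging.camera_info(n); im,d=imaging.get_image(n); return im,d,ci
def pts(d,ci):
    K=np.array(ci["camera_matrix"]);R=cv2.Rodrigues(np.array(ci["rvec"],float))[0];t=np.array(ci["tvec"],float).ravel()
    v,u=np.mgrid[:d.shape[0],:d.shape[1]]
    P=np.stack([(u-K[0,2])/K[0,0]*d,(v-K[1,2])/K[1,1]*d,d],-1)
    return (P-t)@R
E
python3 - <<'E'
from h import *
for n in("scene","side"):
    im,d,ci=grab(n); cv2.imwrite(f"pics/{n}.png",im); np.savez(f"{n}.npz",im=im,P=pts(d,ci),d=d)
    print(n,ci)
a,b=cv2.imread("pics/scene.png"),cv2.imread("pics/side.png")
s=env.observe();print(s["time_s"],s["position"],s["tool_rot"])
E
```

```text
scene {'camera_matrix': array([[450.85378621,   0.        , 250.4931864 ],
       [  0.        , 450.85378621, 188.53090727],
       [  0.        ,   0.        ,   1.        ]]), 'rvec': array([ 2.26258004,  1.46134385, -0.36457276]), 'tvec': array([-0.29231126, -0.26607639,  1.67683911])}
side {'camera_matrix': array([[457.31281038,   0.        , 262.78342669],
       [  0.        , 457.31281038, 191.17790101],
       [  0.        ,   0.        ,   1.        ]]), 'rvec': array([ 0.52238324, -2.71190945,  1.10821033]), 'tvec': array([0.48370496, 0.16531783, 1.44044873])}
0.1 [ 0.1977317  -0.51295306  0.23075824] [[ 9.33115444e-01  3.59576890e-01 -1.67445748e-04]
 [ 3.59576789e-01 -9.33114570e-01  1.31562477e-03]
 [ 3.16822196e-04 -1.28783940e-03 -9.99999121e-01]]
```

View pics/scene.png

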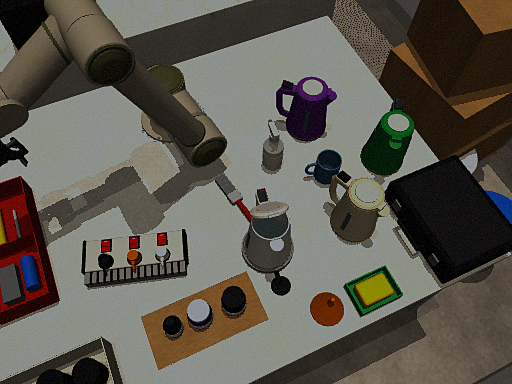

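View pics/side.png

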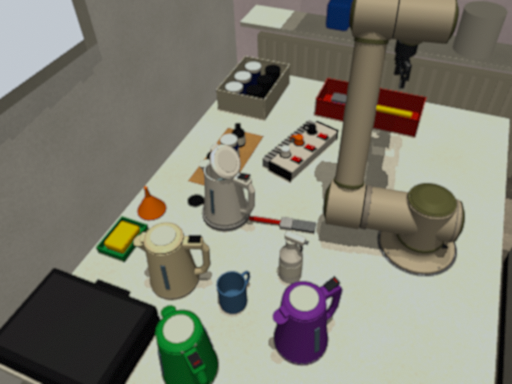

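In the scene view, the white kettle with the open lid is at (267,235) and its dark switch is at (262,193). The look-alikes are the cream (358,210), purple (305,105) and green (390,140) kettles and the spray bottle (272,150). The strip has rockers at (106,245), (134,242) and (162,239). The plugs behind them are black (105,261), orange (133,258) and white (163,255). I choose the white-grey kettle on its grey base and the rocker at (162,239), and will check both in a crop.

```bash
python3 - <<'E'
from h import *
z=np.load("scene.npz");im,P=z["im"],z["P"]
hsv=cv2.cvtColor(im,cv2.COLOR_BGR2HSV)
m=(((hsv[...,0]<8)|(hsv[...,0]>172))&(hsv[...,1]>150)&(hsv[...,2]>100)).astype(np.uint8)
n,l,s,c=cv2.connectedComponentsWithStats(m)
for i in range(1,n):
    if s[i,4]>15: print("red",c[i].round(),s[i,4],np.median(P[l==i],0).round(4))
for nm,(u,v) in dict(wplug=(163,251),oplug=(133,256),bplug=(105,260),lid=(270,209)).items(): print(nm,P[v-2:v+3,u-2:u+3].reshape(-1,3).mean(0).round(4))
# kettle points
Q=P.reshape(-1,3);v,u=np.mgrid[:384,:512]
box=((u>238)&(u<298)&(v>184)&(v<275)).ravel()
d=box&(Q[:,2]>.18)
dark=d&(im.max(2).ravel()<70)
print("dark",dark.sum(),np.c_[u.ravel()[dark],v.ravel()[dark],(Q[dark]*1000).round()][:60:2].astype(int).tolist())
for a,b in((.03,.06),(.06,.1),(.1,.14),(.14,.18),(.18,.2),(.2,.22),(.22,.25),(.25,.28),(.28,.33)):
    k=box&(Q[:,2]>a)&(Q[:,2]<b)
    if k.any(): print(a,b,k.sum(),Q[k].min(0).round(3),Q[k].max(0).round(3),Q[k].mean(0).round(3))
# base ring: gray bench-level z .012-.022
c1=cv2.resize(im[175:280,230:310],None,fx=5,fy=5,interpolation=2)
c2=cv2.resize(im[225:290,75:195],None,fx=3,fy=3,interpolation=2)
s=np.load("side.npz")["im"]; c3=cv2.resize(s[135:235,190:270],None,fx=5,fy=5,interpolation=2)[:525]
o=np.zeros((525,800,3),np.uint8);o[:,:400]=c1;o[:500,400:]=c3
o[330:525,440:800]=c2[:195];cv2.imwrite("pics/crop.png",o)
E
```

```text
red [ 13. 214.] 659 [ 0.1574 -0.6144  0.0051]
red [244. 208.] 62 [0.462  0.0862 0.0198]
red [161. 239.] 70 [ 0.471  -0.1941  0.0531]
red [134. 242.] 73 [ 0.4458 -0.2751  0.0534]
red [106. 246.] 74 [ 0.421  -0.3559  0.053 ]
red [ 23. 277.] 656 [ 0.4054 -0.619   0.0055]
wplug [ 0.52   -0.2017  0.0759]
oplug [ 0.4989 -0.2876  0.0769]
bplug [ 0.4766 -0.3665  0.0758]
lid [0.6068 0.1004 0.2693]
dark 269 [[264, 188, 519, 126, 220], [260, 189, 517, 114, 220], [262, 189, 520, 119, 220], [264, 189, 523, 124, 221], [258, 190, 519, 107, 222], [257, 191, 519, 104, 218], [259, 191, 521, 109, 218], [262, 191, 525, 117, 219], [264, 191, 527, 122, 218], [257, 192, 521, 103, 217], [259, 192, 522, 109, 215], [261, 192, 526, 113, 217], [263, 192, 527, 119, 215], [265, 192, 1062, -172, 1345], [258, 193, 525, 105, 216], [260, 193, 528, 110, 217], [262, 193, 529, 115, 216], [264, 193, 532, 120, 217], [257, 194, 520, 104, 202], [259, 194, 530, 105, 218], [261, 194, 533, 110, 220], [263, 194, 533, 117, 215], [265, 194, 535, 122, 215], [259, 195, 531, 105, 214], [261, 195, 533, 110, 214], [263, 195, 538, 114, 220], [265, 195, 537, 121, 213], [258, 196, 532, 102, 212], [260, 196, 534, 107, 212], [262, 196, 539, 111, 217]]
0.03 0.06 247 [0.561 0.027 0.03 ] [0.688 0.167 0.06 ] [0.657 0.075 0.042]
0.06 0.1 280 [0.575 0.031 0.06 ] [0.682 0.167 0.1  ] [0.657 0.076 0.08 ]
0.1 0.14 865 [0.51  0.035 0.1  ] [0.679 0.163 0.14 ] [0.61  0.102 0.114]
0.14 0.18 258 [0.51  0.038 0.14 ] [0.672 0.156 0.18 ] [0.634 0.081 0.16 ]
0.18 0.2 222 [0.516 0.044 0.18 ] [0.697 0.152 0.2  ] [0.649 0.087 0.193]
0.2 0.22 309 [0.513 0.045 0.2  ] [0.693 0.154 0.22 ] [0.602 0.099 0.207]
0.22 0.25 126 [0.516 0.05  0.22 ] [0.612 0.154 0.25 ] [0.572 0.103 0.237]
0.25 0.28 288 [0.584 0.05  0.25 ] [0.635 0.152 0.28 ] [0.608 0.097 0.266]
0.28 0.33 74 [0.619 0.077 0.28 ] [0.64  0.123 0.293] [0.629 0.098 0.285]
```

View pics/crop.png

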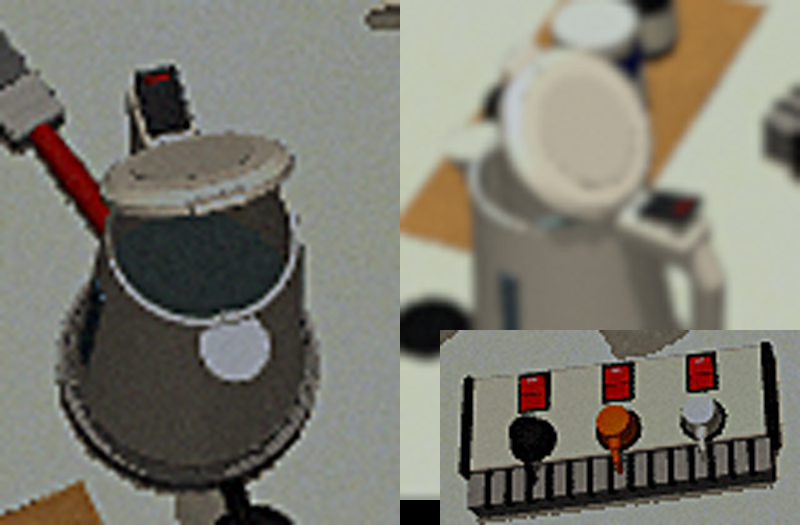

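The crop confirms the choice. The white kettle has its lid open and a dark paddle, and the white plug is in the socket at the +y end, so rocker0. Next I fit the kettle axis and plan the targets.

```bash
python3 - <<'E'
from h import *
from scipy.optimize import least_squares
ims={}
for n,(u0,u1,v0,v1) in dict(scene=(238,298,184,275),side=(200,245,165,235)).items():
    z=np.load(n+".npz");im,P=z["im"],z["P"];v,u=np.mgrid[:384,:512]
    Q=P[(u>u0)&(u<u1)&(v>v0)&(v<v1)]
    Q=Q[(Q[:,2]>.04)&(Q[:,2]<.18)&(np.hypot(Q[:,0]-.61,Q[:,1]-.1)<.085)&(np.hypot(Q[:,0]-.61,Q[:,1]-.1)>.045)]
    ims[n]=Q
    for free in (0,1):
        f=lambda p:np.hypot(Q[:,0]-p[0],Q[:,1]-p[1])-(.073-(Q[:,2]-.014)*.1+(p[2] if free else 0))
        r=least_squares(f,[.61,.1,0],loss="soft_l1",f_scale=.003);print(n,len(Q),r.x.round(4),np.median(abs(r.fun)).round(4))
    # dark paddle on top and lid top face
    Q=P[(u>u0)&(u<u1+15)&(v>v0-30)&(v<v1)&(im.max(2)<75)];Q=Q[(Q[:,2]>.205)&(Q[:,2]<.225)&(Q[:,0]<.56)&(Q[:,0]>.45)]
    print("paddle",len(Q),Q.mean(0).round(4),Q.min(0).round(3),Q.max(0).round(3))
    Q=P[(u>u0)&(u<u1+15)&(v>v0-40)&(v<v1)];Q=Q[(Q[:,2]>.235)&(Q[:,2]<.3)&(Q[:,0]<.68)&(Q[:,0]>.5)]
    c=Q.mean(0);w=np.linalg.svd(Q-c,full_matrices=False)[2][2];print("lid",len(Q),c.round(3),(w*np.sign(w[2])).round(3))
E
```

```text
scene 1119 [0.6139 0.0993 0.    ] 0.0013
scene 1119 [ 0.6169  0.0981 -0.0034] 0.0011
paddle 98 [0.5349 0.1123 0.2149] [0.516 0.099 0.206] [0.551 0.126 0.222]
lid 442 [0.607 0.098 0.265] [-0.648  0.088  0.757]
side 1409 [0.6158 0.1009 0.    ] 0.0016
side 1409 [ 0.6149  0.1036 -0.0026] 0.0015
paddle 41 [0.5316 0.1194 0.2162] [0.517 0.107 0.209] [0.546 0.133 0.221]
lid 628 [0.603 0.11  0.259] [-0.666  0.148  0.731]
```

Call:
{"api": "arm_command", "payload": {
  "turn": [
    [0,0,0.89],
    [0,0,0.89],
    [0,0,0.89],
    [0,0,0.89],
    [0,0,0.89],
    [0,0,0.89],
    [0,0,0.89],
    [0,0,0]
  ],
  "xyz": [
    [0,0,-0.3],
    [0,0,-0.3],
    [0,0,-0.3],
    [0,0,-0.3],
    [0,0,-0.3],
    [0,0,-0.3],
    [0,0,-0.3],
    [0,0,0]
  ],
  "claw": [0,0,0,0,0,0,0,0]
}}

```text
time_s: 0.9
position: [0.1979, -0.5136, 0.3377]
tool_rot: [[0.984, -0.176, 0.0], [-0.176, -0.984, -0.003], [0.001, 0.003, -1.0]]
ft_force: [-0.1, -0.8, -0.7]
grip_width: -0.0002
gripper_force: 0.0
```

Call:
{"api": "arm_command", "payload": {
  "turn": [
    [0,0,0],
    [0,0,0],
    [0,0,0],
    [0,0,0],
    [0,0,0],
    [0,0,0],
    [0,0,0],
    [0,0,0],
    [0,0,0],
    [0,0,0]
  ],
  "xyz": [
    [0.29,-0.67,0],
    [0.29,-0.67,0],
    [0.29,-0.67,0],
    [0.29,-0.67,0],
    [0.29,-0.67,0],
    [0.29,-0.67,0],
    [0.29,-0.67,0],
    [0.29,-0.67,0],
    [0.29,-0.67,0],
    [0.29,-0.67,0]
  ],
  "claw": [0,0,0,0,0,0,0,0,0,0]
}}

```text
time_s: 1.9
position: [0.3995, -0.2072, 0.3353]
tool_rot: [[0.985, -0.173, -0.001], [-0.173, -0.985, 0.001], [-0.001, -0.001, -1.0]]
ft_force: [-0.3, -0.5, 0.3]
grip_width: -0.0001
gripper_force: 0.0
```

Call:
{"api": "arm_command", "payload": {
  "turn": [
    [0,0,0],
    [0,0,0],
    [0,0,0],
    [0,0,0],
    [0,0,0],
    [0,0,0],
    [0,0,0],
    [0,0,0],
    [0,0,0],
    [0,0,0],
    [0,0,0],
    [0,0,0]
  ],
  "xyz": [
    [0.28,-0.67,0],
    [0.28,-0.67,0],
    [0.28,-0.67,0],
    [0.28,-0.67,0],
    [0.28,-0.67,0],
    [0.28,-0.67,0],
    [0.28,-0.67,0],
    [0.28,-0.67,0],
    [0.28,-0.67,0],
    [0.28,-0.67,0],
    [0,0,0],
    [0,0,0]
  ],
  "claw": [0,0,0,0,0,0,0,0,0,0,0,0]
}}

```text
time_s: 3.1
position: [0.5955, 0.097, 0.3349]
tool_rot: [[0.985, -0.172, -0.002], [-0.172, -0.985, -0.0], [-0.002, 0.001, -1.0]]
ft_force: [-0.3, -0.7, -0.5]
grip_width: -0.0001
gripper_force: 0.0
```

```bash
python3 - <<'E'
from h import *
s=env.observe();print(s["position"],s["time_s"])
a,_,_=grab("wrist");b,_,_=grab("side")
c=cv2.resize(b[100:250,170:300],None,fx=2.56,fy=2.56,interpolation=2)
cv2.imwrite("pics/w1.png",np.hstack([cv2.resize(a,(460,345)),c[:345]]))
E
```

```text
[0.59551405 0.09700177 0.33486458] 3.1
```

View pics/w1.png

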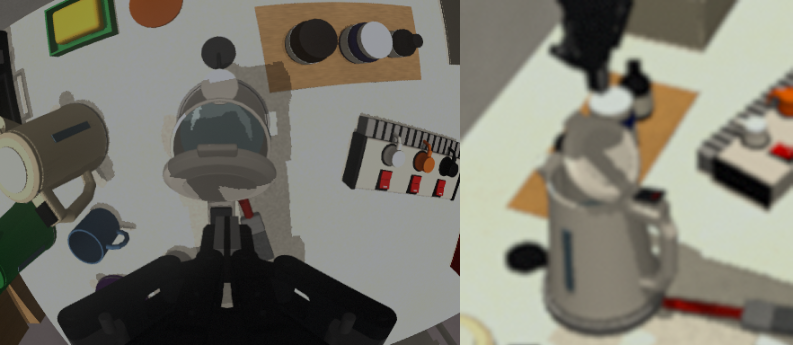

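The fingers are on the handle side of the open lid's top face, with the kettle centre line about 8 mm towards +y. Spout, lid and handle line up with tool x, so the yaw is right. I correct the offset, then push the lid along its arc.

Call:
{"api": "arm_command", "payload": {
  "turn": [
    [0,0,0],
    [0,0,0],
    [0,0,0],
    [0,0,0],
    [0,0,0],
    [0,0,0],
    [0,0,0],
    [0,0,0]
  ],
  "xyz": [
    [0.17,-0.14,0],
    [0,0,0.4],
    [0,0,0.4],
    [0,0,0.2],
    [0,0,0.2],
    [0,0,0.1],
    [0,0,0.1],
    [0,0,0]
  ],
  "claw": [0,0,0,0,0,0,0,0]
}}

```text
time_s: 4.0
position: [0.6052, 0.1019, 0.2663]
tool_rot: [[0.985, -0.175, 0.0], [-0.175, -0.985, 0.0], [0.0, -0.0, -1.0]]
ft_force: [0.7, -0.8, 0.1]
grip_width: 0.0002
gripper_force: 0.0
```

Call:
{"api": "arm_command", "payload": {
  "turn": [
    [0,0,0],
    [0,0,0],
    [0,0,0],
    [0,0,0],
    [0,0,0],
    [0,0,0],
    [0,0,0],
    [0,0,0],
    [0,0,0]
  ],
  "xyz": [
    [0.09,0,0.1],
    [0.09,0,0.1],
    [0.08,0,0.1],
    [0.08,0,0.1],
    [0.06,0,0.1],
    [0.06,0,0.1],
    [0.06,0,0.1],
    [0.06,0,0.1],
    [0,0,0]
  ],
  "claw": [0,0,0,0,0,0,0,0,0]
}}

```text
time_s: 4.9
position: [0.6338, 0.0968, 0.2252]
tool_rot: [[0.985, -0.175, -0.001], [-0.175, -0.985, -0.0], [-0.001, 0.0, -1.0]]
ft_force: [-0.1, 0.3, 0.4]
grip_width: -0.0003
gripper_force: 0.0
```

Call:
{"api": "arm_command", "payload": {
  "turn": [
    [0,0,0],
    [0,0,0],
    [0,0,0],
    [0,0,0],
    [0,0,0]
  ],
  "xyz": [
    [0.06,0,0.04],
    [0.04,0,0.04],
    [0,0,0.04],
    [0,0,0.04],
    [0,0,0]
  ],
  "claw": [0,0,0,0,0]
}}

```text
time_s: 5.4
position: [0.6388, 0.096, 0.2183]
tool_rot: [[0.985, -0.175, 0.0], [-0.175, -0.985, -0.0], [0.0, -0.0, -1.0]]
ft_force: [1.1, -0.3, 1.5]
grip_width: 0.0001
gripper_force: 0.2
```

```bash
python3 - <<'E'
from h import *
s=env.observe();print(s["position"],s["ft_force"])
b,_,_=grab("side")
c=cv2.resize(b[130:250,170:300],None,fx=4,fy=4,interpolation=2)
cv2.imwrite("pics/s2.png",c)
E
```

```text
[0.6387695  0.0959845  0.21831046] [ 1.12989249 -0.29025042  1.50337681]
```

View pics/s2.png

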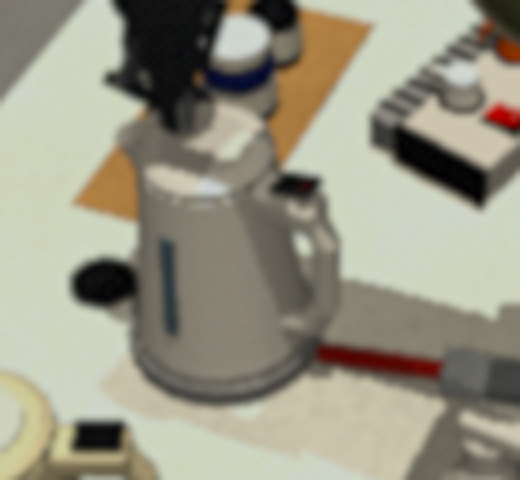

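The lid is nearly shut under the fingers, about (190,140) in the crop. I press on until it stops.

Call:
{"api": "arm_command", "payload": {
  "turn": [
    [0,0,0],
    [0,0,0],
    [0,0,0]
  ],
  "xyz": [
    [0,0,0.03],
    [0,0,0.03],
    [0,0,0]
  ],
  "claw": [0,0,0]
}}

```text
time_s: 5.75
position: [0.6387, 0.096, 0.2178]
tool_rot: [[0.985, -0.175, 0.003], [-0.175, -0.985, -0.0], [0.003, -0.0, -1.0]]
ft_force: [-2.8, 0.4, 13.9]
grip_width: 0.0003
gripper_force: 6.7
```

Call:
{"api": "arm_command", "payload": {
  "turn": [
    [0,0,0],
    [0,0,0],
    [0,0,0.71],
    [0,0,0.71],
    [0,0,0]
  ],
  "xyz": [
    [0,0,-0.3],
    [0,0,-0.7],
    [0,0,-0.7],
    [0,0,-0.3],
    [0,0,0]
  ],
  "claw": [0,0,0,0,0]
}}

```text
time_s: 6.25
position: [0.6389, 0.0961, 0.3176]
tool_rot: [[0.955, -0.296, 0.004], [-0.296, -0.955, -0.0], [0.004, -0.001, -1.0]]
ft_force: [0.6, -0.1, -0.8]
grip_width: -0.0
gripper_force: 0.0
```

Call:
{"api": "arm_command", "payload": {
  "turn": [
    [0,0,0],
    [0,0,0],
    [0,0,0],
    [0,0,0],
    [0,0,0],
    [0,0,0],
    [0,0,0],
    [0,0,0],
    [0,0,0],
    [0,0,0],
    [0,0,0],
    [0,0,0]
  ],
  "xyz": [
    [-0.17,0.65,0],
    [-0.17,0.65,0],
    [-0.17,0.65,0],
    [-0.17,0.65,0],
    [-0.17,0.65,0],
    [-0.17,0.65,0],
    [-0.17,0.65,0.5],
    [-0.18,0.65,0.6],
    [-0.18,0.65,0.6],
    [-0.18,0.68,0.6],
    [0,0,0.5],
    [0,0,0]
  ],
  "claw": [0,0,0,0,0,0,0,0,0,0,0,0]
}}

```text
time_s: 7.45
position: [0.4572, -0.1896, 0.1715]
tool_rot: [[0.955, -0.296, -0.007], [-0.296, -0.955, 0.005], [-0.008, -0.003, -1.0]]
ft_force: [-0.4, 0.8, -0.0]
grip_width: 0.0001
gripper_force: 0.0
```

```bash
python3 - <<'E'
from h import *
s=env.observe();print(s["position"],s["tool_rot"].round(3))
im,d,ci=grab("side");P=pts(d,ci)
hsv=cv2.cvtColor(im,cv2.COLOR_BGR2HSV)
m=(((hsv[...,0]<8)|(hsv[...,0]>172))&(hsv[...,1]>130)&(hsv[...,2]>100)).astype(np.uint8)
n,l,st,c=cv2.connectedComponentsWithStats(m)
for i in range(1,n):
    if 10<st[i,4]<200: print("red",c[i].round(),st[i,4],np.median(P[l==i],0).round(4))
w,_,_=grab("wrist");sc,d,ci=grab("scene");P=pts(d,ci)
v,u=np.mgrid[:384,:512];Q=P[(u>238)&(u<300)&(v>190)&(v<275)]
Q=Q[(Q[:,2]>.17)&(Q[:,0]>.58)&(Q[:,0]<.68)&(Q[:,1]>.05)&(Q[:,1]<.15)];print("lidtop",np.percentile(Q[:,2],[5,50,95,100]).round(4))
o=np.hstack([cv2.resize(w,(460,345)),cv2.resize(im[110:185,255:345],(340,283))[:283].repeat(1,0) if 0 else cv2.resize(im[110:200,255:343],(337,345),interpolation=2)])
cv2.imwrite("pics/r1.png",o)
E
```

```text
[ 0.45721411 -0.18958633  0.17154846] [[ 0.955 -0.296 -0.007]
 [-0.296 -0.955  0.005]
 [-0.008 -0.003 -1.   ]]
red [369. 101.] 70 [ 0.3014 -0.6614  0.0664]
red [324.  98.] 37 [ 0.4991 -0.6441  0.0126]
red [424. 100.] 13 [ 0.0956 -0.6995  0.0801]
red [415. 116.] 63 [ 0.1127 -0.674   0.0048]
red [322. 135.] 32 [ 0.4226 -0.3537  0.0527]
red [310. 147.] 27 [ 0.4442 -0.273   0.0524]
red [298. 159.] 11 [ 0.4597 -0.1847  0.0547]
red [266. 220.] 110 [0.4734 0.0949 0.0177]
lidtop [0.1881 0.2175 0.2227 0.2265]
```

View pics/r1.png

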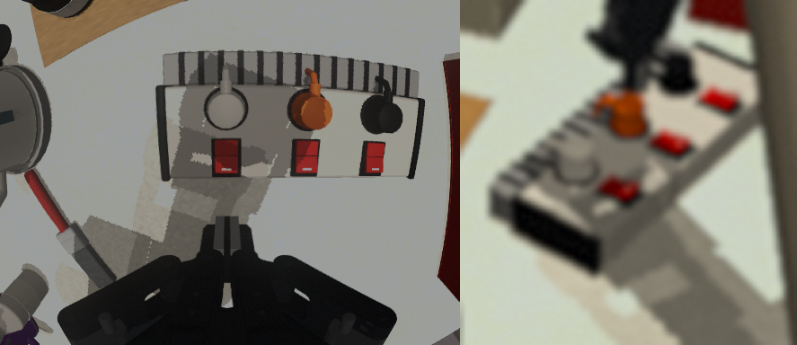

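The lid is shut, with its top at about 0.218 m. The fingers line up with rocker0 at (227,155), directly in front of the white plug at (226,108). I descend and press.

Call:
{"api": "arm_command", "payload": {
  "turn": [
    [0,0,0],
    [0,0,0],
    [0,0,0],
    [0,0,0],
    [0,0,0],
    [0,0,0],
    [0,0,0],
    [0,0,0],
    [0,0,0]
  ],
  "xyz": [
    [0.03,0,0.5],
    [0,0,0.6],
    [0,0,0.6],
    [0,0,0.4],
    [0,0,0.1],
    [0,0,0.06],
    [0,0,0.06],
    [0,0,0.03],
    [0,0,0]
  ],
  "claw": [0,0,0,0,0,0,0,0,0]
}}

```text
time_s: 8.5
position: [0.4613, -0.1909, 0.0583]
tool_rot: [[0.955, -0.295, 0.001], [-0.295, -0.955, -0.001], [0.001, 0.0, -1.0]]
ft_force: [-0.1, 1.0, -0.3]
grip_width: -0.0001
gripper_force: 0.0
```

Call:
{"api": "arm_command", "payload": {
  "turn": [
    [0,0,0],
    [0,0,0],
    [0,0,0],
    [0,0,0],
    [0,0,0]
  ],
  "xyz": [
    [-0.05,0,0.02],
    [0,0,0.04],
    [0,0,0.04],
    [0,0,0.03],
    [0,0,0]
  ],
  "claw": [0,0,0,0,0]
}}

```text
time_s: 9.0
position: [0.4581, -0.1899, 0.0521]
tool_rot: [[0.955, -0.295, -0.001], [-0.295, -0.955, -0.0], [-0.001, 0.0, -1.0]]
ft_force: [-7.0, 1.6, 15.5]
grip_width: 0.0002
gripper_force: 7.7
```

Call:
{"api": "arm_command", "payload": {
  "turn": [
    [0,0,0],
    [0,0,0],
    [0,0,0]
  ],
  "xyz": [
    [0,0,0.02],
    [0,0,0.02],
    [0,0,0]
  ],
  "claw": [0,0,0]
}}

```text
time_s: 9.3
position: [0.4582, -0.1899, 0.0518]
tool_rot: [[0.956, -0.295, 0.0], [-0.295, -0.956, -0.001], [0.001, 0.001, -1.0]]
ft_force: [-13.4, 5.4, 37.4]
grip_width: 0.0003
gripper_force: 18.2
```

Call:
{"api": "arm_command", "payload": {
  "turn": [
    [0,0,0],
    [0,0,0],
    [0,0,0],
    [0,0,0],
    [0,0,-0.71],
    [0,0,-0.71],
    [0,0,0]
  ],
  "xyz": [
    [0,0,-0.3],
    [0,0,-0.7],
    [0,0,-0.9],
    [0,0,-0.9],
    [0,0,-0.9],
    [0,0,-0.9],
    [0,0,0]
  ],
  "claw": [0,0,0,0,0,0,0]
}}

```text
time_s: 10.0
position: [0.4603, -0.1911, 0.2849]
tool_rot: [[0.985, -0.173, 0.01], [-0.173, -0.985, -0.007], [0.011, 0.005, -1.0]]
ft_force: [0.6, 0.7, -0.6]
grip_width: -0.0
gripper_force: 0.0
```

```bash
python3 - <<'E'
from h import *
s=env.observe();print(s["position"],s["tool_rot"].round(3))
w,_,_=grab("wrist");im,_,_=grab("scene")
o=np.hstack([cv2.resize(w[40:280,140:500],(460,307),interpolation=2),cv2.resize(im[225:295,75:150+45],(340,198),interpolation=2).repeat(1,0) if 0 else cv2.resize(im[215:307,90:192],(340,307),interpolation=2)])
cv2.imwrite("pics/r2.png",o)
E
```

```text
[ 0.46030276 -0.1910943   0.28489915] [[ 0.985 -0.173  0.01 ]
 [-0.173 -0.985 -0.007]
 [ 0.011  0.005 -1.   ]]
```

View pics/r2.png

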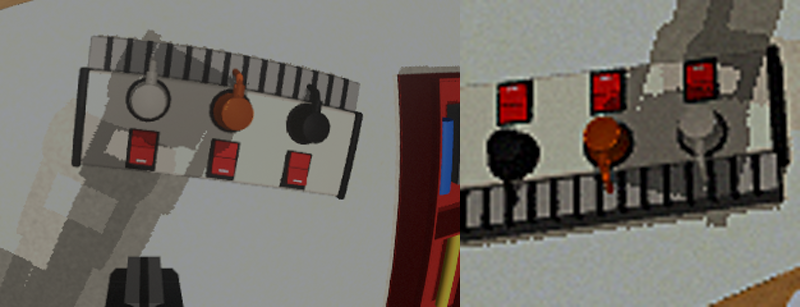

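Rocker0 at (143,150) is shaded differently from the other two, at (223,160) and (298,170). I check its half heights by depth.

```bash
python3 - <<'E'
from h import *
xa=np.array([.955,-.295]);ya=np.array([.295,.955]);S=[]
D=[]
for k in range(4):
    im,d,ci=grab("scene");D.append(d)
P=pts(np.median(D,0),ci);hsv=cv2.cvtColor(im,cv2.COLOR_BGR2HSV)
m=((hsv[...,0]<8)|(hsv[...,0]>172))&(hsv[...,1]>130)&(hsv[...,2]>60)
for i,c in enumerate([(.471,-.1941),(.4458,-.2751),(.421,-.3559)]):
    Q=P-np.r_[c,0];a=Q[...,:2]@xa;b=Q[...,:2]@ya
    k=(abs(a)<.02)&(abs(b)<.012)&m&(P[...,2]<.07)
    f=np.polyfit(a[k],P[...,2][k],2)
    print(i,k.sum(),"front",P[...,2][k&(a<-.004)].mean().round(4),"back",P[...,2][k&(a>.004)].mean().round(4),"bright f/b",im[...,2][k&(a<-.004)].mean().round(),im[...,2][k&(a>.004)].mean().round())
E
```

```text
0 63 front 0.0528 back 0.0565 bright f/b 128.0 82.0
1 81 front 0.0553 back 0.0519 bright f/b 150.0 111.0
2 81 front 0.0549 back 0.0518 bright f/b 147.0 151.0
```

Rocker0 is on: its front half is at 0.0528 and its back half at 0.0565, the reverse of the other two. Next is the kettle switch.

Call:
{"api": "arm_command", "payload": {
  "turn": [
    [0,0,0],
    [0,0,0],
    [0,0,0],
    [0,0,0],
    [0,0,0],
    [0,0,0],
    [0,0,0],
    [0,0,0],
    [0,0,0],
    [0,0,0],
    [0,0,0],
    [0,0,0]
  ],
  "xyz": [
    [0.024,-0.627,0],
    [0.024,-0.627,0],
    [0.024,-0.627,0],
    [0.024,-0.627,0],
    [0.024,-0.627,0],
    [0.024,-0.627,0],
    [0.024,-0.627,0],
    [0.024,-0.627,0],
    [0.024,-0.627,0],
    [0.024,-0.627,0],
    [0,0,0],
    [0,0,0]
  ],
  "claw": [0,0,0,0,0,0,0,0,0,0,0,0]
}}

```text
time_s: 11.5
position: [0.5251, 0.1168, 0.2783]
tool_rot: [[0.985, -0.174, -0.002], [-0.174, -0.985, -0.0], [-0.002, 0.001, -1.0]]
ft_force: [-0.0, -1.5, 0.5]
grip_width: -0.0004
gripper_force: 0.0
```

```bash
python3 - <<'E'
from h import *
s=env.observe();print(s["position"],s["tool_rot"].round(3),s["ft_force"].round(1))
w,_,_=grab("wrist");im,_,_=grab("side")
o=np.hstack([cv2.resize(w[60:300,100:410],(440,341),interpolation=2),cv2.resize(im[115:245,180:310],(341,341),interpolation=2)])
cv2.imwrite("pics/k1.png",o)
E
```

```text
[0.52510801 0.11676564 0.27830056] [[ 0.985 -0.174 -0.002]
 [-0.174 -0.985 -0.   ]
 [-0.002  0.001 -1.   ]] [-0.  -1.5  0.5]
```

View pics/k1.png

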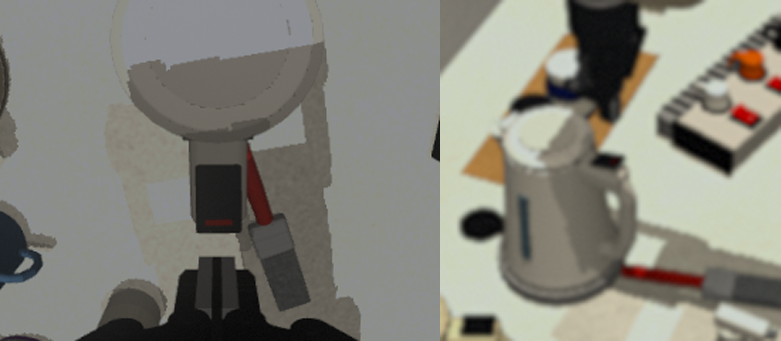

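The lid is flush, and the paddle at (218,200) lines up with the fingers at (217,270). I press down.

Call:
{"api": "arm_command", "payload": {
  "turn": [
    [0,0,0],
    [0,0,0],
    [0,0,0],
    [0,0,0],
    [0,0,0],
    [0,0,0],
    [0,0,0]
  ],
  "xyz": [
    [0,0,0.4],
    [0,0,0.5],
    [0,0,0.2],
    [0,0,0.06],
    [0,0,0.06],
    [0,0,0.06],
    [0,0,0]
  ],
  "claw": [0,0,0,0,0,0,0]
}}

```text
time_s: 12.3
position: [0.5255, 0.1164, 0.2158]
tool_rot: [[0.985, -0.175, 0.001], [-0.175, -0.985, -0.0], [0.001, -0.0, -1.0]]
ft_force: [-0.5, -0.1, 1.7]
grip_width: 0.0
gripper_force: 0.5
```

Call:
{"api": "arm_command", "payload": {
  "turn": [
    [0,0,0],
    [0,0,0],
    [0,0,0],
    [0,0,0]
  ],
  "xyz": [
    [0,0,0.04],
    [0,0,0.04],
    [0,0,0.03],
    [0,0,0]
  ],
  "claw": [0,0,0,0]
}}

```text
time_s: 12.7
position: [0.5252, 0.1167, 0.2109]
tool_rot: [[0.985, -0.175, 0.001], [-0.175, -0.985, 0.0], [0.001, -0.0, -1.0]]
ft_force: [-4.6, -0.6, 10.7]
grip_width: -0.0001
gripper_force: 5.4
```

Call:
{"api": "arm_command", "payload": {
  "turn": [
    [0,0,0],
    [0,0,0]
  ],
  "xyz": [
    [0,0,0.02],
    [0,0,0]
  ],
  "claw": [0,0]
}}

```text
time_s: 12.9
position: [0.5251, 0.1167, 0.2107]
tool_rot: [[0.985, -0.175, 0.002], [-0.175, -0.985, -0.0], [0.002, -0.0, -1.0]]
ft_force: [-6.9, -0.7, 17.5]
grip_width: 0.0002
gripper_force: 8.4
```

Call:
{"api": "arm_command", "payload": {
  "turn": [
    [0,0,0],
    [0,0,0],
    [0,0,0],
    [0,0,0],
    [0,0,0],
    [0,0,0]
  ],
  "xyz": [
    [0,0,-0.2],
    [0,0,-0.6],
    [0,0,-0.8],
    [-0.6,0,-0.4],
    [-0.8,0,0],
    [0,0,0]
  ],
  "claw": [0,0,0,0,0,0]
}}

```text
time_s: 13.5
position: [0.4533, 0.1296, 0.3099]
tool_rot: [[0.985, -0.174, 0.001], [-0.174, -0.985, 0.0], [0.001, -0.001, -1.0]]
ft_force: [-0.3, 0.1, -0.0]
grip_width: -0.0002
gripper_force: 0.0
```

```bash
python3 - <<'E'
from h import *
D=[]
for k in range(4):
    im,d,ci=grab("scene");D.append(d)
P=pts(np.median(D,0),ci)
Q=P-np.r_[.615,.1,.014];a=Q[...,0]*.985-Q[...,1]*.174;b=Q[...,0]*.174+Q[...,1]*.985
P0=np.load("scene.npz")["P"];Q0=P0-np.r_[.615,.1,.014];a0=Q0[...,0]*.985-Q0[...,1]*.174;b0=Q0[...,0]*.174+Q0[...,1]*.985
for lo in range(-102,-66,8):
    f=lambda a,b,Q:(lambda k:(k.sum(),np.median(Q[...,2][k]).round(4)))((a*1000>lo)&(a*1000<lo+8)&(abs(b)<.012)&(Q[...,2]>.18))
    print(lo,"before",f(a0,b0,Q0),"after",f(a,b,Q))
k=(np.hypot(a-.01,b)<.03)&(Q[...,2]>.1);c=np.polyfit(a[k],Q[...,2][k],1);print("lid slope",c.round(3))
s,_,_=grab("side")
cv2.imwrite("pics/fin.png",np.hstack([cv2.resize(im[175:285,230:320],(360,440),interpolation=2),cv2.resize(s[120:240,180:300],(440,440),interpolation=2)]))
E
```

```text
-102 before (np.int64(19), np.float64(0.2063)) after (np.int64(18), np.float64(0.1975))
-94 before (np.int64(20), np.float64(0.2039)) after (np.int64(21), np.float64(0.1979))
-86 before (np.int64(20), np.float64(0.2007)) after (np.int64(19), np.float64(0.1979))
-78 before (np.int64(26), np.float64(0.1995)) after (np.int64(20), np.float64(0.1975))
-70 before (np.int64(31), np.float64(0.1916)) after (np.int64(27), np.float64(0.1923))
lid slope [-0.026  0.206]
```

View pics/fin.png

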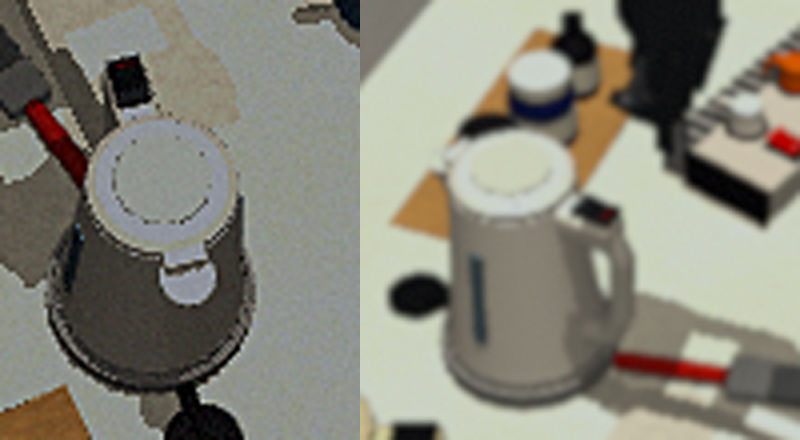

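The lid is flush at (165,180) and level. The paddle at (128,80) is level at 197.5 mm all along, so it is on. The kettle stands in its base and the arm is clear.

```bash
python3 -c "
from rig import env
print(env.close_job())"
```

```text
the job is handed in; nothing more can be done
None
```

The kettle job is done and handed in after about 14 s: I pushed the lid shut, switched on rocker 0 (the white plug's socket), then pressed the handle switch on. Camera checks showed all three had held and the other two sockets were still off.

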